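# Rock a tight locating block out of its jig

## Task

The taller block with the slot in its top sits tight between the jaws of the two-place jig. Grip it by its two ends, rock it in its seat roughly seven degrees to the left (the robot's left) along its length, then as far to the right, and ease it out; leave the plain block in its seat. Finish while holding the slotted block upright and still, straight above its seat, about two centimetres clear of the jaws.

Things in the scene. Friction and masses are not known exactly. Their poses are not given: they have to be found in the camera images.
- jig: dark steel plate fixed on the bench, 126 (x) x 96 (y) x 10 mm; origin at the centre of its underside, z up, y along the blocks' length, +y to the robot's left (turned by up to 0.35 rad). Two seats on its top, at x = -31 and +31 mm, y = 0, hold a block each, either way round. Grey end stops, 5 mm high and 6 mm long in y, stand 1.5 mm beyond each end of a block, which can lean over them.
- front_seat (a point): centre of the floor of the front seat (jig x = -31 mm), on the plate's top, 10 mm above the bench. A fixed grey jaw on the block's -x side and a sprung grey jaw on its +x side, both 40 mm long in y, 14 mm high (tops 24 mm above the bench), squeeze its long faces with about 13 N, so that friction holds it against a straight pull of some 17 to 28 N
- rear_seat (a point): centre of the floor of the rear seat (jig x = +31 mm), which is made like the front one
- slotted_block: the block to take out: light grey steel, 24 (x) x 46 (y) x 46 (z) mm, 0.09 to 0.18 kg, a slot 16 mm wide, 14 mm deep across the middle of its top; origin at the centre of its underside, axes as the jig's. Grip it along y, across its 46 mm length; its ends are free above the stops. It rocks on the bottom edges of its ends (y = +23, -23 mm, z = 0); leaning left: its top goes to the jig's +y
- slotted_block_top (a point): point on the slotted block's axis, level with its top, 46 mm above its underside
- plain_block: the other block, to be left seated: the same steel foot, 24 (x) x 46 (y) mm, but 32 mm high with a flat top and one dark round hole; origin at the centre of its underside
Things that resemble listed ones, but are neither listed nor needed, are in the scene too. What is shaped like the plain_block but brown, purple or red is not meant.

How it is judged:
By the outcome, as a careful person would: the job done as asked, in the order asked, and still so for the second after the job is handed in, while the arm keeps its last pose, push and grip.
It also fails if it takes over 35 s, if anything falls off the work surface, if the arm or the gripper's body presses on something with over 40 N, if the wrist force passes 120 N, or if a joint passes its speed limit or range.

## Robot

A 6-joint arm with a two-finger parallel gripper is mounted at the origin on a cart in front of the work surface, level with it; the furniture and walls round the work are solid. World frame = base frame: x ahead of the robot, y to its left, z up, the work surface at z = 0. Lengths are in m, angles in rad, forces in N, time in s.
With the tool pointing down it reaches from about 0.4 to 0.825 m from the base axis. Payload 7 kg.
Tool frame: the origin (TCP) lies at the very end of the fingers, on their centre line; the grasp point (between the pads) lies 19 mm behind it (robot.grip_point_offset is the distance from the TCP to the grasp point, in m); z points along the fingers, y is the direction in which the jaws open and shut (so a half turn about z gives the same grasp; the last joint's range is limited). The gripper opens to 88 mm and grips with 3 to 60 N. Pads are 19 mm wide; open, the fingers measure 130 mm over their backs; the gripper's body (78 mm by 193 mm) begins 47 mm behind the grasp point.
Start: joints at [-0.935, 0.359, 0.012, 0, -1.224, -0.288], TCP at [0.23, -0.635, 0.227] pointing down, gripper open.
Joint ranges: [-3.07, 3.07], [-1.43, 2.12], [-1.02, 1.25], [-3.03, 1.67], [-3.05, -0], [-3.03, 3.03]. Speed limits (rad/s): [2.39, 2.39, 3.01, 3.14, 3.14, 3.14].

## Interface

Orientations are given as a 3x3 rotation matrix whose columns are the frame's x, y, z axes.
In Python, from station import telemetry, vision, ticket, robot gives the robot as it stands.
- The arm moves only by the tool send_rows, never from a script. Its argument "series" is a list of rows, each a list of 3 entries, a list of its own where there are three numbers: the shift along the tool's x, y, z in cm, then the turn about the tool's z in rad, then the finger opening in cm, from 0 to 8.76. A call has 1 to 10 rows; each row shifts and turns the commanded pose from where the row before left it, along the tool's axes as they then stand; what a row does not reach is not made up. A row lasts 1/12 s, in which the tool goes at most 41.7 mm and 7.16 degrees, less where a joint would pass 70% of its speed; a pose out of reach is approached as far as the arm can. A call with a gripper value outside its range is refused whole. The fingers move at their own pace and stop on an object; the grip force is fixed at half the most. Time passes only in rows, so rows that do not move let the fingers close. It gives the time, the measured TCP pose, the force and the opening at its end, in the units of the state.
- telemetry.sense(): the state, without advancing time (a new reading comes with each control period).
- vision.grab_frame(name): name is "side" or "top" or "wrist"; returns (picture, depth): 384x512x3 uint8, blue, green, red; 384x512 float32, m along the optical axis (not along the pixel's ray), 0 where there is no reading.
- vision.camera_params(name): a dict with "fx", "fy", "cx", "cy" (pixels), "extrinsics" (4x4, takes a point from camera to world coordinates). Camera axes: x right, y down, z forward; pixel columns grow to the right and rows downward; lengths in m; the calibration is good to about 2 mm. The wrist camera is an equidistant fisheye: a pixel r from the principal point sees the ray r / f radians off the axis. A picture is of the moment at which its call begins: read the wrist's pose just before it. camera_params takes no time and is no camera call; for the wrist camera it gives the pose at the moment of the call.
- ticket.hand_in(): hands the job in, once; it reports no verdict.
The state is a dict: "clock": time; "qpos": joint angles; "joint_velocities": joint speeds; "effort": joint torques, N m; "position": TCP position; "eef_rot": TCP orientation; "ft_force": force on the tool from outside, world axes, zero at the start; "ft_torque": the same for the moment, N m; "width": finger opening in m.
Only numpy, scipy, OpenCV 4.12 (cv2) and the standard library are available. Lean on these libraries where they do the work, as an engineer would, in place of code of your own. Each camera call takes 0.05 s, during which the arm holds its last target. There are 200 camera calls.

## Working session

There is one attempt and no reset: what is moved stays moved. The work goes in short steps, Python scripts to look and compute and a tool call to move; the robot and the scene stay as the last step left them, time stands still between calls to the robot, and variables do not carry over. Pictures are saved under pics/ and viewed, about 8 in all and at most 12, crops included, and the job is handed in when it is done.

Besides the shell and the picture viewer there is one more tool, called in YAML: its name, and indented under it one key for each argument. send_rows: Moves the arm, as the interface text tells. Its arguments: {"type":"object","properties":{"series":{"type":"array","items":{"type":"array"}}},"required":["series"]}

```bash
mkdir -p pics; python3 - <<'E'
from station import telemetry, vision, robot
import cv2,numpy as np
print([a for a in dir(robot) if a[0]!='_'])
s=telemetry.sense();print({k:np.round(v,3).tolist() for k,v in s.items()})
for n in("side","top"):
    p=vision.camera_params(n);print(n,{k:np.round(v,4).tolist() for k,v in p.items() if k!='name'} )
    i,d=vision.grab_frame(n);cv2.imwrite(f"pics/{n}0.png",i);np.save(f"{n}0.npy",d)
a=[cv2.imread(f"pics/{n}0.png") for n in("side","top")]
cv2.imwrite("pics/both.png",cv2.resize(np.hstack(a),(800,300),interpolation=cv2.INTER_AREA))
E
```

```text
['MotionError', 'grip_point_offset']
{'clock': 0.0, 'qpos': [-0.935, 0.359, 0.011, -0.0, -1.224, -0.288], 'joint_velocities': [0.001, 0.0, -0.0, -0.0, 0.001, 0.0], 'effort': [0.001, -58.272, 29.307, 6.997, 0.007, -0.0], 'position': [0.23, -0.634, 0.226], 'eef_rot': [[-0.94, -0.341, -0.001], [-0.341, 0.94, 0.001], [0.0, 0.002, -1.0]], 'ft_force': [0.165, -0.662, 0.314], 'ft_torque': [-0.052, 0.0, -0.017], 'width': 0.088}
side {'fx': 415.2742, 'fy': 415.2742, 'cx': 258.7312, 'cy': 200.0373, 'extrinsics': [[0.9914, -0.0431, 0.1235, 0.4194], [-0.1289, -0.4835, 0.8658, -0.9521], [0.0224, -0.8743, -0.4849, 0.4823], [0.0, 0.0, 0.0, 1.0]]}
top {'fx': 426.9382, 'fy': 426.9382, 'cx': 257.6787, 'cy': 191.4794, 'extrinsics': [[-0.0071, -0.9991, 0.041, 0.4617], [-1.0, 0.0072, 0.001, -0.2338], [-0.0013, -0.041, -0.9992, 0.9052], [0.0, 0.0, 0.0, 1.0]]}
```

View pics/top0.png

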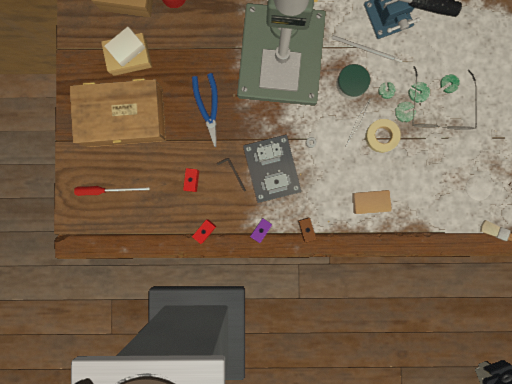

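View pics/side0.png

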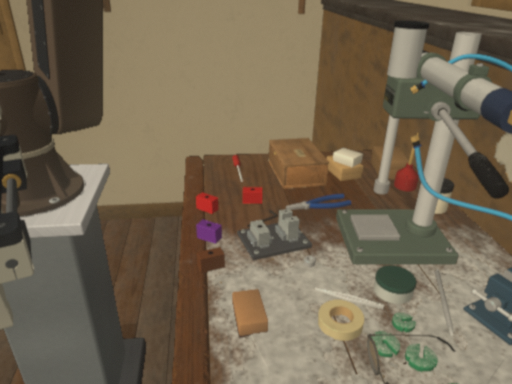

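```bash
python3 - <<'E'
import cv2,numpy as np
t=cv2.imread("pics/top0.png")[125:210,230:315];s=cv2.imread("pics/side0.png")[190:275,230:315]
cv2.imwrite("pics/crop1.png",np.hstack([cv2.resize(a,(400,400),interpolation=cv2.INTER_CUBIC) for a in(t,s)]))
# top-view depth -> heights over the jig
d=np.load("top0.npy");from station import vision
p=vision.camera_params("top");E=p["extrinsics"]
v,u=np.mgrid[130:206,235:310];z=d[130:206,235:310]
P=np.stack([(u-p["cx"])/p["fx"]*z,(v-p["cy"])/p["fy"]*z,z,np.ones_like(z)],-1)@np.array(E).T
h=P[...,2]
for lo,hi in((.006,.014),(.019,.027),(.028,.037),(.039,.052)):
    m=(h>lo)&(h<hi);q=P[m][:,:2];print(lo,hi,m.sum(),q.mean(0),np.median(h[m]),cv2.minAreaRect((q*1000).astype(np.float32)))
E
```

```text
0.006 0.014 1786 [ 0.54635305 -0.26246383] 0.00990102945985255 ((549.2938232421875, -270.5916442871094), (126.03902435302734, 165.78382873535156), 13.114405632019043)
0.019 0.027 251 [ 0.5402382  -0.26389482] 0.023532991349234145 ((548.8732299804688, -261.05999755859375), (105.23245239257812, 44.357913970947266), 14.160561561584473)
0.028 0.037 17 [ 0.54532892 -0.26041397] 0.034808974498440115 ((542.5370483398438, -261.4173889160156), (76.75923156738281, 41.5121955871582), 13.851000785827637)
0.039 0.052 368 [ 0.53541079 -0.26537591] 0.041865631612549636 ((547.4832763671875, -262.1338195800781), (85.48417663574219, 45.739315032958984), 14.261302947998047)
```

View pics/crop1.png

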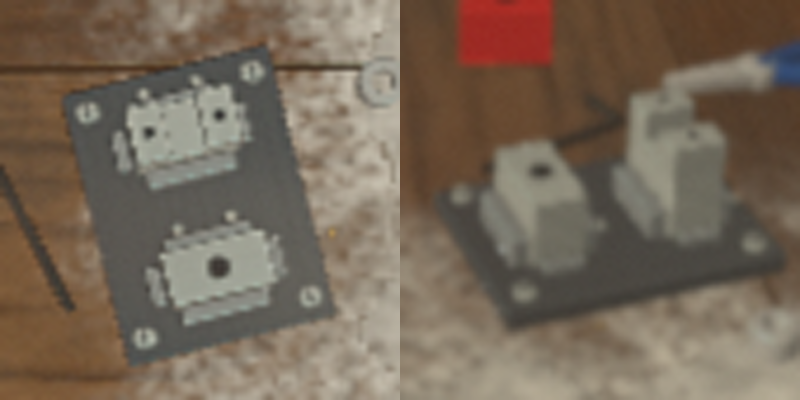

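```bash
cat >lib.py <<'E'
import numpy as np,cv2
from station import vision,telemetry
def cloud(n,d):
    p=vision.camera_params(n);v,u=np.mgrid[:384,:512]
    return np.stack([(u-p["cx"])/p["fx"]*d,(v-p["cy"])/p["fy"]*d,d,np.ones_like(d)],-1)@np.array(p["extrinsics"]).T
E
python3 - <<'E'
from lib import *
for n in("top","side"):
    P=cloud(n,np.load(n+"0.npy"));v,u=np.mgrid[:384,:512]
    ok=(P[...,2]>.006)&(np.hypot(P[...,0]-.549,P[...,1]+.262)<.085)
    for lo,hi in((.0525,.06),(.0385,.046),(.0075,.0125)):
        m=ok&(P[...,2]>lo)&(P[...,2]<hi)
        r=cv2.minAreaRect((P[m][:,:2]*1000).astype(np.float32));print(n,lo,m.sum(),np.median(P[m][:,2]).round(4),np.round(r[0],1),np.round(r[1],1),round(r[2],2))
    # obstacles near the rear seat
    A=P[(P[...,2]>.06)&(np.hypot(P[...,0]-.578,P[...,1]+.254)<.22)&(np.load(n+"0.npy")>0)]
    if len(A):
        print("obst",n,len(A),A.min(0)[:3].round(3),A.max(0)[:3].round(3))
        i=np.argsort(A[:,0])[:3];print(A[i,:3].round(3))
E
```

```text
top 0.0525 173 0.0556 [ 577.8 -255.1] [23.9 45.6] 13.86
top 0.0385 365 0.0418 [ 547.5 -262.1] [85.5 45.7] 14.26
top 0.0075 1500 0.0099 [ 543.8 -247.3] [125.6 127.1] 13.75
obst top 1691 [ 0.583 -0.318  0.061] [ 0.761 -0.036  0.377]
[[ 0.583 -0.242  0.061]
 [ 0.607 -0.037  0.067]
 [ 0.608 -0.038  0.065]]
side 0.0525 131 0.0557 [ 579.2 -258.3] [24.3 48. ] 15.33
side 0.0385 250 0.0421 [ 548.2 -265.5] [86.1 48. ] 14.17
side 0.0075 865 0.0101 [ 548.3 -265.7] [125.9  98.4] 14.11
obst side 5077 [ 0.609 -0.376  0.06 ] [ 0.797 -0.037  0.416]
[[ 0.609 -0.042  0.065]
 [ 0.61  -0.041  0.067]
 [ 0.61  -0.041  0.062]]
```

send_rows:
  series:
    - [[-2.5,1.3,0],0,8.0]
    - [[-2.5,1.3,0],0,8.0]
    - [[-2.5,1.3,0],0,8.0]
    - [[-2.5,1.3,0],0,8.0]
    - [[-2.5,1.3,0],0,8.0]
    - [[-2.5,1.3,0],0,8.0]
    - [[-2.5,1.3,0],0,8.0]
    - [[-2.5,1.3,0],0,8.0]
    - [[-2.5,1.3,0],0,8.0]
    - [[-2.5,1.3,0],0,8.0]

```text
clock: 0.93
position: [0.4214, -0.4258, 0.2263]
eef_rot: [[-0.94, -0.341, -0.0], [-0.341, 0.94, 0.0], [0.0, 0.001, -1.0]]
ft_force: [0.3, 0.3, 0.3]
width: 0.08
```

```bash
python3 - <<'E'
from lib import *
for n in("top","side"):
    d=np.load(n+"0.npy");P=cloud(n,d)
    for lo,hi in((.07,.12),(.12,.2),(.2,.3),(.3,.5)):
        A=P[(d>0)&(P[...,2]>lo)&(P[...,2]<hi)&(abs(P[...,1]+.256)<.16)&(abs(P[...,0]-.6)<.25)]
        if len(A): i=A[:,0].argmin();print(n,lo,hi,len(A),A[i,:3].round(3))
E
```

```text
top 0.07 0.12 12 [ 0.735 -0.28   0.119]
top 0.12 0.2 252 [ 0.735 -0.278  0.126]
top 0.2 0.3 472 [ 0.73  -0.301  0.294]
top 0.3 0.5 944 [ 0.724 -0.281  0.357]
side 0.07 0.12 438 [ 0.736 -0.286  0.118]
side 0.12 0.2 1403 [ 0.736 -0.286  0.131]
side 0.2 0.3 2617 [ 0.731 -0.304  0.297]
side 0.3 0.5 4924 [ 0.723 -0.285  0.41 ]
```

send_rows:
  series:
    - [[-2.5,1.3,0],0,7.0]
    - [[-2.5,1.3,0],0,7.0]
    - [[-2.5,1.3,0],0,7.0]
    - [[-2.5,1.3,0],0,7.0]
    - [[-2.5,1.3,0],0,7.0]
    - [[-2.5,1.3,1.0],0,7.0]
    - [[-2.5,1.3,2.0],0,7.0]
    - [[-2.5,1.3,2.0],0,7.0]
    - [[-0.5,0.2,2.0],0.1,7.0]
    - [[0,0,0],0,7.0]

```text
clock: 1.77
position: [0.576, -0.2552, 0.1516]
eef_rot: [[-0.97, -0.243, -0.007], [-0.243, 0.97, 0.002], [0.006, 0.004, -1.0]]
ft_force: [0.1, 0.2, -1.6]
width: 0.0705
```

```bash
python3 - <<'E'
from lib import *
s=telemetry.sense();print(s["position"].round(4) if hasattr(s["position"],"round") else s["position"],np.round(s["eef_rot"],4).tolist(),s["width"])
p=vision.camera_params("wrist");i,d=vision.grab_frame("wrist");cv2.imwrite("pics/w0.png",i);np.save("w0.npy",d)
print({k:np.round(v,4).tolist() for k,v in p.items()})
E
```

```text
[ 0.576  -0.2552  0.1516] [[-0.9701, -0.2425, -0.007], [-0.2425, 0.9701, 0.0023], [0.0062, 0.0039, -1.0]] 0.07045130147556511
{'fx': 297.3186, 'fy': 297.3186, 'cx': 256.9687, 'cy': 191.5466, 'extrinsics': [[-0.2427, 0.9382, 0.2469, 0.5087], [0.9701, 0.2338, 0.0653, -0.2733], [0.0036, 0.2553, -0.9668, 0.31], [0.0, 0.0, 0.0, 1.0]]}
```

View pics/w0.png

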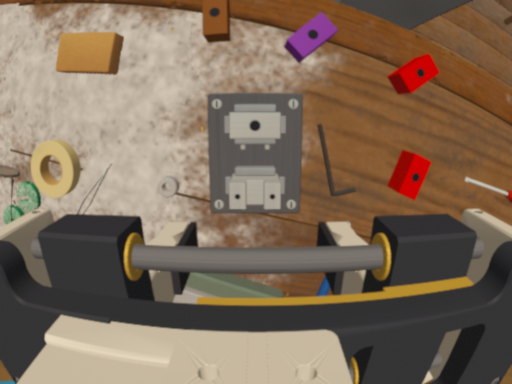

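```bash
cat >>lib.py <<'E'
def wcloud(d,p):
    v,u=np.mgrid[:384,:512];a=u-p["cx"];b=v-p["cy"];r=np.hypot(a,b)+1e-9;t=r/p["fx"]
    return np.stack([a/r*np.tan(t)*d,b/r*np.tan(t)*d,d,np.ones_like(d)],-1)@np.array(p["extrinsics"]).T
def rects(P,d,c=(.549,-.262),bands=((.0525,.06),(.0385,.046),(.0075,.0125))):
    for lo,hi in bands:
        m=(d>0)&(np.hypot(P[...,0]-c[0],P[...,1]-c[1])<.085)&(P[...,2]>lo)&(P[...,2]<hi)
        r=cv2.minAreaRect((P[m][:,:2]*1000).astype(np.float32));print(lo,m.sum(),np.median(P[m][:,2]).round(4),np.round(r[0],1),np.round(r[1],1),round(r[2],2))
E
python3 - <<'E'
from lib import *
p=vision.camera_params("wrist");d=np.load("w0.npy");P=wcloud(d,p);rects(P,d)
E
```

```text
0.0525 868 0.0579 [ 578.1 -258.4] [23.7 45.1] 14.16
0.0385 1821 0.044 [ 548.9 -265.8] [85.2 45.2] 14.28
0.0075 5062 0.0117 [ 543.9 -250.1] [125.2 129.7] 14.37
```

send_rows:
  series:
    - [[-0.2,-0.25,1.2],0,6.0]
    - [[0,0,1.5],0,6.0]
    - [[0,0,1.5],0,6.0]
    - [[0,0,1.5],0,6.0]
    - [[0,0,1.5],0,6.0]
    - [[0,0,1.2],0,6.0]
    - [[0,0,1.0],0,5.5]
    - [[0,0,0.6],0,5.5]
    - [[0,0,0.4],0,5.5]
    - [[0,0,0],0,5.5]

```text
clock: 2.65
position: [0.5797, -0.2597, 0.0521]
eef_rot: [[-0.969, -0.245, -0.001], [-0.245, 0.969, 0.0], [0.001, 0.0, -1.0]]
ft_force: [-0.2, 0.1, -0.5]
width: 0.0549
```

```bash
cat >>lib.py <<'E'
def st():
    s=telemetry.sense();print("t",round(float(s["clock"]),2),"pos",np.round(s["position"],4),"F",np.round(s["ft_force"],1),"T",np.round(s["ft_torque"],2),"w",round(float(s["width"])*1000,2),"z",np.round(np.array(s["eef_rot"])[:,2],4),"y",np.round(np.array(s["eef_rot"])[:,1],4))
E
python3 - <<'E'
from lib import *
st();i,d=vision.grab_frame("side");cv2.imwrite("pics/s1.png",cv2.resize(i[150:290,210:370],(640,560),interpolation=cv2.INTER_CUBIC))
E
```

```text
t 2.65 pos [ 0.5797 -0.2597  0.0521] F [-0.2  0.1 -0.5] T [ 0.02  0.   -0.  ] w 54.94 z [-7.e-04  1.e-04 -1.e+00] y [-2.454e-01  9.694e-01  2.000e-04]
```

View pics/s1.png

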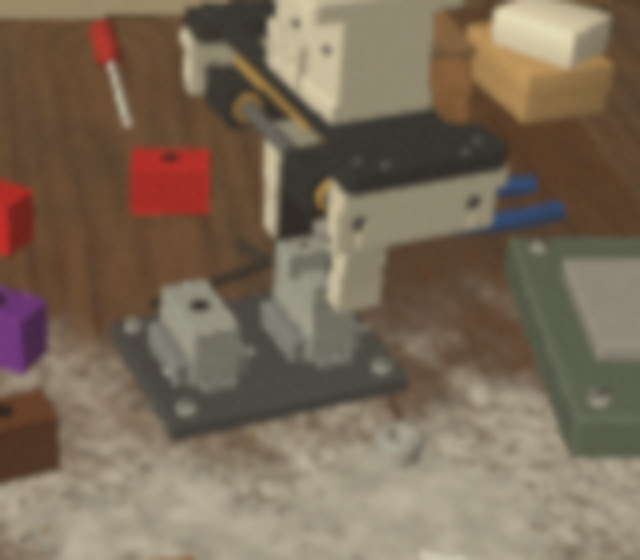

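send_rows:
  series:
    - [[0.05,0.2,0.4],0,5.5]
    - [[0,0,0],0,5.5]
    - [[0,0,0],0,5.0]
    - [[0,0,0],0,4.5]
    - [[0,0,0],0,4.5]
    - [[0,0,0],0,4.5]
    - [[0,0,0],0,4.5]

```text
clock: 3.28
position: [0.5788, -0.2564, 0.0489]
eef_rot: [[-0.969, -0.245, -0.0], [-0.245, 0.969, 0.001], [-0.0, 0.001, -1.0]]
ft_force: [-2.1, 7.7, 3.8]
width: 0.0453
```

```bash
python3 -c "
from lib import *
st()"
```

```text
t 3.28 pos [ 0.5788 -0.2564  0.0489] F [-2.1  7.7  3.8] T [ 3.02  0.61 -0.08] w 45.28 z [-1.0e-04  1.4e-03 -1.0e+00] y [-0.2452  0.9695  0.0014]
```

send_rows:
  series:
    - [[0,0.1,0],0,4.5]
    - [[0,0,0],0,4.5]
    - [[0,0,0],0,4.5]

```text
clock: 3.53
position: [0.5788, -0.2563, 0.0489]
eef_rot: [[-0.969, -0.245, 0.0], [-0.245, 0.969, 0.0], [-0.0, 0.0, -1.0]]
ft_force: [-0.9, 4.7, 4.1]
width: 0.0456
```

```bash
python3 -c "
from lib import *
st()
i,d=vision.grab_frame('wrist');cv2.imwrite('pics/w1.png',i);np.save('w1.npy',d)
i,d=vision.grab_frame('side');cv2.imwrite('pics/s2.png',i);np.save('s2.npy',d)
P=cloud('side',d)
rects(P,d)
"
```

```text
t 3.53 pos [ 0.5788 -0.2563  0.0489] F [-0.9  4.7  4.1] T [ 2.17  0.43 -0.07] w 45.63 z [ 3.e-04  4.e-04 -1.e+00] y [-2.454e-01  9.694e-01  3.000e-04]
0.0525 142 0.056 [ 578.2 -258.9] [24.8 78.1] 13.23
0.0385 236 0.0419 [ 547.6 -266.1] [83.7 48. ] 13.49
0.0075 864 0.0101 [ 548.5 -265.8] [125.8  98.6] 13.8
```

View pics/w1.png

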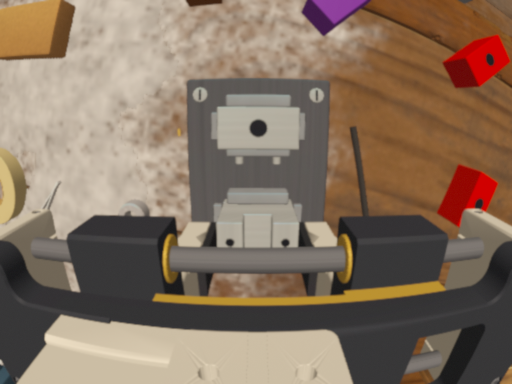

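```bash
cat >>lib.py <<'E'
YAW=np.deg2rad(14.2);C=np.array([.5785,-.2565])
def tilt(n="wrist",c=C):
    "block-frame heights of the slotted block's top, by y bins, and the tilt of a fitted line (+ = top leans left)"
    p=vision.camera_params(n);i,d=vision.grab_frame(n);P=wcloud(d,p) if n=="wrist" else cloud(n,d)
    q=P[...,:2]-c;x=q@[np.cos(YAW),np.sin(YAW)];y=q@[-np.sin(YAW),np.cos(YAW)];z=P[...,2]
    m=(d>0)&(abs(x)<9)&(abs(x)<.009)&(abs(y)<.021)&(abs(y)>.0095)&(z>.046)&(z<.09)
    a,b=y[m],z[m]
    for _ in range(4):
        k=np.polyfit(a,b,1);r=b-np.polyval(k,a);g=abs(r)<max(2.5*np.median(abs(r)),3e-4);a,b=a[g],b[g]
    print(n,"n",m.sum(),len(a),"tilt left deg",round(-np.degrees(np.arctan(k[0])),2),"z0",round(k[1],4),"rms",r.std().round(5))
    return i,d
E
python3 - <<'E'
from lib import *
for n in("wrist","side","top"):
    try: tilt(n)
    except Exception as e: print(n,e)
E
```

```text
wrist n 772 620 tilt left deg -0.09 z0 0.0557 rms 0.0004
side n 39 27 tilt left deg -1.41 z0 0.0558 rms 0.00044
top expected non-empty vector for x
```

send_rows:
  series:
    - [[0,0.15,0],0,4.5]
    - [[0,0.1,0],0,4.5]
    - [[0,0.1,0],0,4.5]
    - [[0,0.1,-0.05],0,4.5]
    - [[0,0.1,-0.05],0,4.5]
    - [[0,0,0],0,4.5]
    - [[0,0,0],0,4.5]

```text
clock: 4.37
position: [0.5783, -0.254, 0.0497]
eef_rot: [[-0.969, -0.245, 0.002], [-0.245, 0.969, -0.003], [-0.001, -0.003, -1.0]]
ft_force: [1.6, -12.4, -5.2]
width: 0.0452
```

```bash
python3 -c "
from lib import *
st();tilt()"
```

```text
t 4.37 pos [ 0.5783 -0.254   0.0497] F [  1.6 -12.4  -5.2] T [-4.82 -1.02 -0.09] w 45.2 z [ 0.0018 -0.003  -1.    ] y [-0.2454  0.9694 -0.0033]
wrist n 818 616 tilt left deg 0.98 z0 0.0564 rms 0.00042
```

send_rows:
  series:
    - [[0,0.1,0],0,4.5]
    - [[0,0.1,-0.03],0,4.5]
    - [[0,0.1,-0.03],0,4.5]
    - [[0,0.1,-0.03],0,4.5]
    - [[0,0.1,-0.03],0,4.5]
    - [[0,0,0],0,4.5]
    - [[0,0,0],0,4.5]

```text
clock: 5.0
position: [0.578, -0.2512, 0.0524]
eef_rot: [[-0.969, -0.246, 0.004], [-0.246, 0.969, -0.006], [-0.002, -0.006, -1.0]]
ft_force: [1.1, -20.3, -0.1]
width: 0.0453
```

```bash
python3 -c "
from lib import *
st();tilt()"
```

```text
t 5.0 pos [ 0.578  -0.2512  0.0524] F [  1.1 -20.3  -0.1] T [-8.16 -0.83 -0.18] w 45.31 z [ 0.0037 -0.0056 -1.    ] y [-0.2458  0.9693 -0.0063]
wrist n 825 574 tilt left deg 4.72 z0 0.0581 rms 0.00048
```

send_rows:
  series:
    - [[0,0.08,0],0,4.5]
    - [[0,0.07,0],0,4.5]
    - [[0,0.05,0],0,4.5]
    - [[0,0,0],0,4.5]
    - [[0,0,0],0,4.5]

```text
clock: 5.47
position: [0.5781, -0.2499, 0.0533]
eef_rot: [[-0.969, -0.246, 0.005], [-0.246, 0.969, -0.007], [-0.003, -0.008, -1.0]]
ft_force: [1.4, -22.3, 3.8]
width: 0.0456
```

```bash
python3 -c "
from lib import *
st();tilt()"
```

```text
t 5.47 pos [ 0.5781 -0.2499  0.0533] F [  1.4 -22.3   3.8] T [-9.06 -0.55 -0.21] w 45.57 z [ 0.005  -0.0066 -1.    ] y [-0.2461  0.9692 -0.0076]
wrist n 851 517 tilt left deg 6.66 z0 0.0587 rms 0.00064
```

send_rows:
  series:
    - [[0,0.03,0],0,4.5]
    - [[0,0,0],0,4.5]
    - [[0,-0.15,0.03],0,4.5]
    - [[0,-0.2,0.04],0,4.5]
    - [[0,-0.2,0.05],0,4.5]
    - [[0,-0.2,0.05],0,4.5]
    - [[0,-0.2,0.05],0,4.5]
    - [[0,-0.2,0],0,4.5]
    - [[0,0,0],0,4.5]
    - [[0,0,0],0,4.5]

```text
clock: 6.35
position: [0.5783, -0.2544, 0.0502]
eef_rot: [[-0.969, -0.245, 0.001], [-0.245, 0.969, 0.001], [-0.001, 0.001, -1.0]]
ft_force: [-5.0, 11.4, 16.7]
width: 0.0457
```

```bash
python3 -c "
from lib import *
st();tilt()"
```

```text
t 6.35 pos [ 0.5783 -0.2544  0.0502] F [-5.  11.4 16.7] T [ 4.88  2.14 -0.05] w 45.72 z [ 5.0e-04  1.1e-03 -1.0e+00] y [-2.453e-01  9.694e-01  9.000e-04]
wrist n 794 638 tilt left deg 1.65 z0 0.0563 rms 0.00041
```

send_rows:
  series:
    - [[0,-0.15,0],0,4.5]
    - [[0,-0.15,0],0,4.5]
    - [[0,-0.15,0],0,4.5]
    - [[0,-0.1,-0.04],0,4.5]
    - [[0,-0.1,-0.04],0,4.5]
    - [[0,0,0],0,4.5]
    - [[0,0,0],0,4.5]

```text
clock: 6.98
position: [0.579, -0.2579, 0.0496]
eef_rot: [[-0.97, -0.245, -0.002], [-0.245, 0.97, 0.004], [0.0, 0.005, -1.0]]
ft_force: [-4.6, 23.4, 14.0]
width: 0.0455
```

```bash
python3 -c "
from lib import *
st();tilt()"
```

```text
t 6.98 pos [ 0.579  -0.2579  0.0496] F [-4.6 23.4 14. ] T [ 9.5   1.9  -0.04] w 45.49 z [-0.0016  0.0045 -1.    ] y [-0.2448  0.9696  0.0047]
wrist n 913 663 tilt left deg -0.08 z0 0.0558 rms 0.00045
```

send_rows:
  series:
    - [[0,-0.1,-0.04],0,4.5]
    - [[0,-0.1,-0.04],0,4.5]
    - [[0,-0.1,-0.04],0,4.5]
    - [[0,-0.1,-0.04],0,4.5]
    - [[0,0,0],0,4.5]
    - [[0,0,0],0,4.5]

```text
clock: 7.53
position: [0.5793, -0.2595, 0.0508]
eef_rot: [[-0.97, -0.245, -0.003], [-0.245, 0.97, 0.007], [0.001, 0.008, -1.0]]
ft_force: [-6.5, 35.0, 16.7]
width: 0.0454
```

```bash
python3 -c "
from lib import *
st();tilt()"
```

```text
t 7.53 pos [ 0.5793 -0.2595  0.0508] F [-6.5 35.  16.7] T [13.87  2.53 -0.17] w 45.35 z [-0.003   0.0071 -1.    ] y [-0.2447  0.9696  0.0077]
wrist n 802 541 tilt left deg -2.09 z0 0.0564 rms 0.00042
```

send_rows:
  series:
    - [[0,-0.05,-0.1],0,4.5]
    - [[0,-0.08,-0.1],0,4.5]
    - [[0,-0.08,-0.1],0,4.5]
    - [[0,-0.04,0],0,4.5]
    - [[0,0,0],0,4.5]
    - [[0,0,0],0,4.5]

```text
clock: 8.08
position: [0.58, -0.2626, 0.054]
eef_rot: [[-0.97, -0.245, -0.003], [-0.245, 0.97, 0.006], [0.001, 0.007, -1.0]]
ft_force: [-6.1, 32.0, 16.7]
width: 0.0455
```

```bash
python3 -c "
from lib import *
st();tilt()"
```

```text
t 8.08 pos [ 0.58   -0.2626  0.054 ] F [-6.1 32.  16.7] T [12.5   2.48 -0.03] w 45.51 z [-0.0028  0.0063 -1.    ] y [-0.245   0.9695  0.0068]
wrist n 628 401 tilt left deg -6.17 z0 0.0583 rms 0.00054
```

send_rows:
  series:
    - [[0,-0.05,0],0,4.5]
    - [[0,-0.03,0],0,4.5]
    - [[0,0,0],0,4.5]
    - [[0,0,0],0,4.5]

```text
clock: 8.47
position: [0.5803, -0.2632, 0.0546]
eef_rot: [[-0.969, -0.245, -0.002], [-0.245, 0.969, 0.006], [0.001, 0.007, -1.0]]
ft_force: [-7.7, 33.4, 20.8]
width: 0.0454
```

```bash
python3 -c "
from lib import *
st();tilt()"
```

```text
t 8.47 pos [ 0.5803 -0.2632  0.0546] F [-7.7 33.4 20.8] T [13.19  3.1  -0.06] w 45.41 z [-0.0025  0.0063 -1.    ] y [-0.2452  0.9694  0.0067]
wrist n 600 403 tilt left deg -7.27 z0 0.0587 rms 0.00062
```

send_rows:
  series:
    - [[0,0.2,0],0,4.5]
    - [[0,0.2,0],0,4.5]
    - [[0,0.2,0],0,4.5]
    - [[0,0.2,0],0,4.5]
    - [[0,0.2,0],0,4.5]
    - [[0,0.2,0],0,4.5]
    - [[0,0.2,0],0,4.5]
    - [[0,0.1,0],0,4.5]
    - [[0,0,0],0,4.5]
    - [[0,0,0],0,4.5]

```text
clock: 9.35
position: [0.5792, -0.257, 0.0548]
eef_rot: [[-0.969, -0.245, 0.002], [-0.245, 0.969, -0.003], [-0.001, -0.004, -1.0]]
ft_force: [0.6, -9.8, 1.5]
width: 0.0452
```

```bash
python3 -c "
from lib import *
st();tilt()"
```

```text
t 9.35 pos [ 0.5792 -0.257   0.0548] F [ 0.6 -9.8  1.5] T [-4.08 -0.3  -0.04] w 45.17 z [ 0.0023 -0.0032 -1.    ] y [-0.2454  0.9694 -0.0036]
wrist n 867 645 tilt left deg -3.83 z0 0.0578 rms 0.00037
```

send_rows:
  series:
    - [[0,0.05,0.1],0,4.5]
    - [[0,0.1,0.1],0,4.5]
    - [[0,0.1,0.1],0,4.5]
    - [[0,0.1,0.1],0,4.5]
    - [[0,0,0.1],0,4.5]
    - [[0,0,0],0,4.5]
    - [[0,0,0],0,4.5]

```text
clock: 9.98
position: [0.58, -0.2554, 0.0529]
eef_rot: [[-0.969, -0.247, 0.006], [-0.247, 0.969, -0.006], [-0.004, -0.007, -1.0]]
ft_force: [-2.5, -14.0, 18.1]
width: 0.0455
```

```bash
python3 -c "
from lib import *
st();tilt()"
```

```text
t 9.98 pos [ 0.58   -0.2554  0.0529] F [ -2.5 -14.   18.1] T [-5.84  0.9   0.07] w 45.48 z [ 0.006  -0.0061 -1.    ] y [-0.2468  0.969  -0.0074]
wrist n 948 767 tilt left deg -2.2 z0 0.0566 rms 0.0004
```

send_rows:
  series:
    - [[0,0.1,0],0,4.5]
    - [[0,0.1,0],0,4.5]
    - [[0,0,0],0,4.5]
    - [[0,-0.3,-0.3],0,4.5]
    - [[0,-0.3,-0.2],0,4.5]
    - [[0,0,0],0,4.5]
    - [[0,0,0],0,4.5]

```text
clock: 10.62
position: [0.579, -0.2557, 0.054]
eef_rot: [[-0.969, -0.245, 0.001], [-0.245, 0.969, -0.001], [-0.001, -0.001, -1.0]]
ft_force: [2.0, -4.8, -2.8]
width: 0.0452
```

```bash
python3 -c "
from lib import *
st();tilt()"
```

```text
t 10.62 pos [ 0.579  -0.2557  0.054 ] F [ 2.  -4.8 -2.8] T [-2.09 -1.25 -0.12] w 45.17 z [ 0.0013 -0.0011 -1.    ] y [-0.2452  0.9695 -0.0013]
wrist n 898 759 tilt left deg -1.64 z0 0.0568 rms 0.0004
```

send_rows:
  series:
    - [[0,-0.1,0],0,5.2]
    - [[0,0,0],0,5.2]
    - [[0,0,0.3],0,5.2]
    - [[0,0,0.5],0,5.2]
    - [[0,0,0.5],0,5.2]
    - [[0,0,0.5],0,5.2]
    - [[0,0,0.4],0,5.2]
    - [[0,0,0],0,5.2]
    - [[0,0,0],0,5.2]

```text
clock: 11.42
position: [0.5782, -0.2558, 0.0314]
eef_rot: [[-0.969, -0.245, -0.001], [-0.245, 0.969, 0.0], [0.001, 0.0, -1.0]]
ft_force: [-1.1, 0.1, 0.4]
width: 0.052
```

```bash
python3 -c "
from lib import *
st();tilt()"
```

```text
t 11.42 pos [ 0.5782 -0.2558  0.0314] F [-1.1  0.1  0.4] T [ 0.03 -0.06  0.03] w 52.05 z [-1.e-03  1.e-04 -1.e+00] y [-2.453e-01  9.694e-01  3.000e-04]
wrist n 221 178 tilt left deg -1.64 z0 0.0567 rms 0.00042
```

send_rows:
  series:
    - [[0,0,0],0,4.7]
    - [[0,0,0],0,4.5]
    - [[0,0,0],0,4.2]
    - [[0,0,0],0,4.0]
    - [[0,0,0],0,4.0]
    - [[0,0,0],0,4.0]

```text
clock: 11.97
position: [0.5786, -0.2556, 0.0322]
eef_rot: [[-0.969, -0.245, 0.0], [-0.245, 0.969, 0.0], [-0.0, -0.0, -1.0]]
ft_force: [-1.1, 2.8, 2.5]
width: 0.0461
```

```bash
python3 -c "
from lib import *
st();tilt()"
```

```text
t 11.97 pos [ 0.5786 -0.2556  0.0322] F [-1.1  2.8  2.5] T [ 1.09  0.12 -0.01] w 46.09 z [ 4.e-04  1.e-04 -1.e+00] y [-0.2453  0.9694 -0.    ]
wrist n 263 199 tilt left deg -1.51 z0 0.0567 rms 0.00037
```

send_rows:
  series:
    - [[0,0,-0.1],0,4.0]
    - [[0,0,-0.1],0,4.0]
    - [[0,0,-0.1],0,4.0]
    - [[0,0,-0.1],0,4.0]
    - [[0,0,-0.1],0,4.0]
    - [[0,0,-0.1],0,4.0]
    - [[0,0,-0.1],0,4.0]
    - [[0,0,-0.1],0,4.0]

```text
clock: 12.68
position: [0.5782, -0.2553, 0.0378]
eef_rot: [[-0.97, -0.245, -0.001], [-0.245, 0.97, 0.001], [0.001, 0.001, -1.0]]
ft_force: [5.5, 0.2, -16.6]
width: 0.0463
```

```bash
python3 -c "
from lib import *
st();tilt()"
```

```text
t 12.68 pos [ 0.5782 -0.2553  0.0378] F [  5.5   0.2 -16.6] T [ 0.16 -2.13 -0.08] w 46.26 z [-0.0012  0.001  -1.    ] y [-0.2446  0.9696  0.0013]
wrist n 238 196 tilt left deg -1.42 z0 0.062 rms 0.00041
```

send_rows:
  series:
    - [[0,0,-0.1],0,4.0]
    - [[0,0,-0.1],0,4.0]
    - [[0,0,-0.1],0,4.0]
    - [[0,0,-0.1],0,4.0]
    - [[0,0,-0.1],0,4.0]
    - [[0,0,-0.1],0,4.0]
    - [[0,0,-0.1],0,4.0]
    - [[0,0,-0.1],0,4.0]
    - [[0,0,-0.1],0,4.0]
    - [[0,0,-0.1],0,4.0]

```text
clock: 13.57
position: [0.5788, -0.2563, 0.0513]
eef_rot: [[-0.969, -0.246, 0.001], [-0.246, 0.969, -0.001], [-0.001, -0.001, -1.0]]
ft_force: [-0.3, 0.9, -0.1]
width: 0.046
```

send_rows:
  series:
    - [[0,0,-0.1],0,4.0]
    - [[0,0,-0.1],0,4.0]
    - [[0,0,-0.1],0,4.0]
    - [[0,0,-0.1],0,4.0]
    - [[0,0,-0.1],0,4.0]
    - [[0,0,-0.1],0,4.0]
    - [[0,0,0],0,4.0]
    - [[0,0,0],0,4.0]

```text
clock: 14.23
position: [0.5785, -0.2558, 0.056]
eef_rot: [[-0.969, -0.245, 0.0], [-0.245, 0.969, 0.0], [-0.0, 0.0, -1.0]]
ft_force: [-0.4, -0.2, 0.5]
width: 0.0458
```

```bash
python3 -c "
from lib import *
st();tilt()
i,d=vision.grab_frame('side');np.save('s3.npy',d);cv2.imwrite('pics/s3.png',cv2.resize(i[150:290,210:370],(640,560),interpolation=cv2.INTER_CUBIC))
"
```

```text
t 14.23 pos [ 0.5785 -0.2558  0.056 ] F [-0.4 -0.2  0.5] T [-0.05  0.02  0.03] w 45.81 z [ 0.  0. -1.] y [-0.2452  0.9695  0.    ]
wrist n 252 203 tilt left deg -1.41 z0 0.0803 rms 0.00035
```

View pics/s3.png

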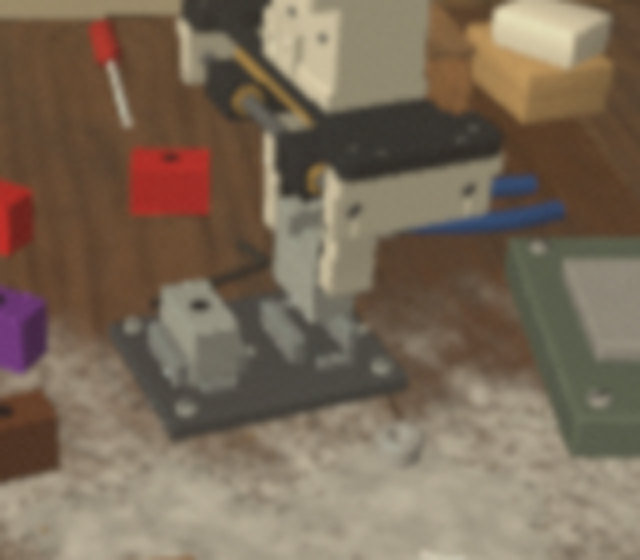

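send_rows:
  series:
    - [[0,0,-0.2],0,4.0]
    - [[0,0,-0.2],0,4.0]
    - [[0,0,-0.2],0,4.0]
    - [[0,0,-0.2],0,4.0]
    - [[0,0,-0.15],0,4.0]
    - [[0,0,0],0,4.0]
    - [[0,0,0],0,4.0]

```text
clock: 14.92
position: [0.5785, -0.2558, 0.0656]
eef_rot: [[-0.969, -0.245, 0.0], [-0.245, 0.969, -0.0], [-0.0, -0.0, -1.0]]
ft_force: [0.2, -0.2, -0.8]
width: 0.0457
```

```bash
python3 - <<'E'
from lib import *
st();p=vision.camera_params("wrist");i,d=tilt();P=wcloud(d,p)
q=P[...,:2]-C;x=q@[np.cos(YAW),np.sin(YAW)];y=q@[-np.sin(YAW),np.cos(YAW)];z=P[...,2]
m=(d>0)&(abs(x)<.012)&(abs(y)<.023)&(z>.084)&(z<.097)
for a in np.arange(-.022,.022,.004):
    k=m&(y>=a)&(y<a+.004)
    if k.sum()>3: print(round(a+.002,3),k.sum(),np.median(z[k]).round(4),x[k].min().round(3),x[k].max().round(3))
f=(d>0)&(abs(x+.012)<.003)&(abs(y)<.021)&(z>.05)&(z<.085)
for a in np.arange(-.028,.028,.004):
    k=(d>0)&(abs(x+.012)<.003)&(y>=a)&(y<a+.004)&(z>.03)&(z<.1)
    if k.sum()>3: print("front",round(a+.002,3),k.sum(),np.percentile(z[k],[2,98]).round(4))
print("front x med",np.median(x[f]))
for n in ("side","top"):
    j,e=vision.grab_frame(n);cv2.imwrite(f"pics/{n}4.png",j);Q=cloud(n,e);rects(Q,e,bands=((.0385,.043),(.0075,.0125)))
c=cv2.resize(i[150:320,170:345],(600,583),interpolation=cv2.INTER_CUBIC);cv2.imwrite("pics/w4.png",c)
E
```

```text
t 14.92 pos [ 0.5785 -0.2558  0.0656] F [ 0.2 -0.2 -0.8] T [-0.03  0.02  0.  ] w 45.65 z [ 3.e-04 -0.e+00 -1.e+00] y [-2.453e-01  9.694e-01 -1.000e-04]
wrist n 146 140 tilt left deg -0.4 z0 0.0895 rms 0.00035
-0.02 117 0.0895 -0.012 0.011
-0.016 118 0.0894 -0.012 0.011
-0.012 121 0.0897 -0.012 0.012
-0.008 79 0.0893 -0.012 0.012
0.008 80 0.0899 -0.012 0.011
0.012 119 0.0902 -0.012 0.011
0.016 128 0.0902 -0.012 0.012
0.02 133 0.0902 -0.012 0.012
front -0.026 181 [0.0661 0.0993]
front -0.022 183 [0.0485 0.0953]
front -0.018 244 [0.0466 0.0903]
front -0.014 248 [0.0468 0.0905]
front -0.01 251 [0.0463 0.0905]
front -0.006 177 [0.0456 0.0886]
front -0.002 155 [0.0455 0.0767]
front 0.002 179 [0.0453 0.0768]
front 0.006 175 [0.0455 0.0893]
front 0.01 257 [0.0456 0.0908]
front 0.014 247 [0.0473 0.091 ]
front 0.018 251 [0.0482 0.0909]
front 0.022 208 [0.048  0.0958]
front 0.026 179 [0.0662 0.0985]
front x med -0.012095436847852154
0.0385 175 0.0418 [ 518.8 -273.4] [24.8 48.2] 12.39
0.0075 1012 0.0101 [ 549.3 -266.3] [127.1  99.9] 14.37
0.0385 211 0.0413 [ 517.7 -269.9] [23.7 45.4] 13.67
0.0075 917 0.0099 [ 519.7 -256. ] [ 74.4 121.5] 13.61
```

View pics/w4.png

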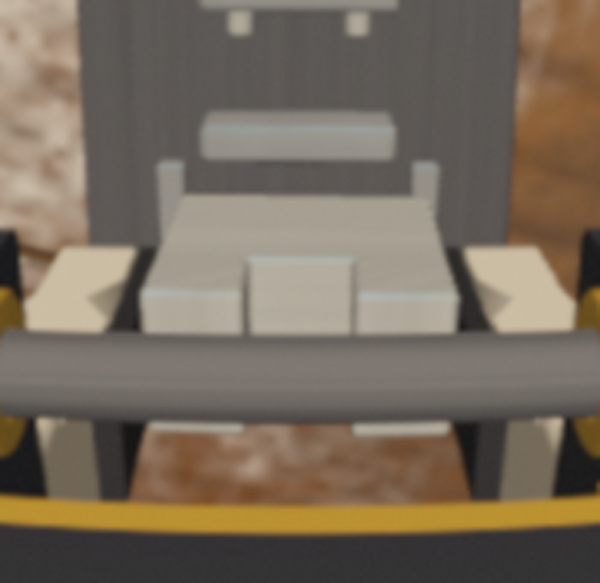

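send_rows:
  series:
    - [[0,0,0],0,4.0]
    - [[0,0,0],0,4.0]
    - [[0,0,0],0,4.0]
    - [[0,0,0],0,4.0]
    - [[0,0,0],0,4.0]
    - [[0,0,0],0,4.0]

```text
clock: 15.57
position: [0.5785, -0.2558, 0.0655]
eef_rot: [[-0.969, -0.245, 0.0], [-0.245, 0.969, -0.0], [-0.0, -0.0, -1.0]]
ft_force: [-0.4, -0.8, -1.6]
width: 0.046
```

```bash
python3 -c "
from lib import *
st();tilt()
from station import ticket
print(ticket.hand_in())"
```

```text
t 15.57 pos [ 0.5785 -0.2558  0.0655] F [-0.4 -0.8 -1.6] T [-0.05 -0.   -0.02] w 45.96 z [ 0. -0. -1.] y [-0.2453  0.9694 -0.    ]
wrist n 156 138 tilt left deg -0.32 z0 0.0895 rms 0.00031
the job is handed in; nothing more can be done
None
```

The slotted block is out of the rear seat and held above it. I handed the job in at about 15.6 s, with the plain block still in its front seat.

- **Rocking:** I gripped the slotted block by its two ends near the top and rocked it about 6.7° left, then 7.3° right, as measured by the wrist camera. The largest force I read was about 41 N at the wrist. I set the block back nearly upright, gripped it lower with a stronger squeeze and eased it out. The upward pull read about 17 N, and the block did not slip in the grip.
- **Final hold:** The block's underside is about 43.5 mm above the bench, roughly 19.5 mm clear of the jaws. The arm was still and the height steady over the last half second.
- **Tilt not exactly zero:** My checks disagreed slightly. The last automatic fit gave 0.3° to the right, but it had lost the left half of the block's top. The heights across the whole top, and the picture, suggest a remaining lean of about 1.2–1.7° to the right. I left it as it was.
- **Position over the seat:** The cameras differ by about 3 mm in y on where the seat is. The block is centred within about 2.5 mm of each estimate.

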